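Hold the step bin open, then ease its lid shut

ROBOT

A 7-joint arm with a two-finger parallel gripper is mounted at the origin on the work surface. World frame = base frame: x ahead of the robot, y to its left, z up, the work surface at z = 0. Lengths are in m, angles in rad, forces in N, time in s.
With the tool pointing down it reaches from about 0.425 to 0.925 m from the base axis. Payload 6.8 kg.
Tool frame: the origin (TCP) lies midway between the tips of the shut fingers; the grasp point (between the pads) lies 19 mm behind it; z points along the fingers, y is the line along which they close (so a half turn about z gives the same grasp; the last joint's range is limited). The gripper opens to 85 mm and grips with 20 to 120 N. Pads are 22 mm wide; open, the fingers measure 114 mm over their backs; the gripper's body (76 mm by 85 mm) begins 54 mm behind the grasp point. The pads swing forward as they close: fully open they stand 13 mm farther back than shut.
Start: joints at [1.016, 0.477, 0.022, 1.555, -0.011, 1.109, -0.083], TCP at [0.292, -0.609, 0.231] pointing down, gripper open.
Joint ranges: [-2.96, 2.96], [-0.34, 2.1], [-1.41, 1.46], [0.24, 2.44], [-1.37, 4.51], [0.17, 1.92], [-2.96, 2.96]. Speed limits (rad/s): [2.39, 2.39, 3.14, 3.14, 3.14, 3.14, 3.14].

INTERFACE

Orientations are given as a unit quaternion [w, x, y, z].
In Python, from station import bot gives the robot as it stands.
- The arm moves only by the tool jog_arm, never from a script. Its argument "rows" is a list of rows, each an object of numbers: "fingers": the finger opening in mm, from 0 to 85.4; "x", "y", "z": the shift along the tool's x, y, z in mm; "ax", "ay", "az": the turn, a rotation vector about the tool's x, y, z in degrees. A call has exactly 8 rows; each row shifts and turns the commanded pose from where the row before left it, along the tool's axes as they then stand; what a row does not reach is not made up. A row lasts 1/10 s, in which the tool goes at most 50 mm and 8.59 degrees, less where a joint would pass 70% of its speed; a pose out of reach is approached as far as the arm can. A call with a gripper value outside its range is refused whole. The fingers move at their own pace and stop on an object; "force" is the grip in N (left out, the last holds). Time passes only in rows, so rows that do not move let the fingers close, or fill a call up. It gives the time, the measured TCP pose, the force, the opening and the grip force at its end, in the units of the state.
- bot.get_obs(): the state, without advancing time (a new reading comes with each control period).
- bot.read_camera(name): name is "scene" or "top" or "wrist"; returns a dict with "pixels" (420x560x3 uint8, red, green, blue), "vertical_fov" (degrees; the focal length in pixels is half the picture's height over the tangent of half this angle, whatever the lens; pixels are square), "cx", "cy" (the principal point, pixels), "world_from_camera" (4x4, takes a point from camera to world coordinates). Camera axes: x right, y down, z forward; pixel columns grow to the right and rows downward; lengths in m; the calibration is good to about 2 mm. A picture is of the moment at which its call begins. There is no depth.
- bot.hand_in(): hands the job in; it is judged then, once.
The state is a dict: "t": time; "q": joint angles; "joint_vel": joint speeds; "joint_torque": joint torques, N m; "eef_pos": TCP position; "tool_rot": TCP orientation; "contact_force": force on the tool from outside, world axes, zero at the start; "torque": the same for the moment, N m; "gripper_width": opening from 0.0 (shut) to 1.0 (fully open); "grasp_force": force on a finger pad.
Only numpy, scipy, OpenCV 4.12 (cv2) and the standard library are available. Lean on these libraries where they do the work, as an engineer would, in place of code of your own. Each camera call takes 0.05 s, during which the arm holds its last target. There are 200 camera calls.

TASK

Press the pedal of the round step bin right down with your fingertips so that its lid stands fully open, and keep it open for three seconds while I drop my muddy gloves in. Then ease the pedal back up, taking about three seconds over it, so that the lid comes down shut without slamming. Do not touch the lid itself, leave the rectangular bin shut, and do not pick up or shift the pots and tools standing around.

Things in the scene. Friction and masses are not known exactly. Their poses are not given: they have to be found in the camera images.
- round_bin: The round step bin, fixed to the table: steel cylinder 170 mm across on a black plastic foot 180 mm across, black-rimmed domed steel lid; 225 mm high to the rim, 255 mm to the top of the shut lid. Origin: centre of its underside on the table; x = from the pedal side to the hinge side, z = up.
- round_bin_tread (a point): Middle of the top of the round bin's pedal tread, 56 mm above the table at rest, 29 mm pressed right down. Black ribbed plate 64 mm wide (y), 42 mm deep (x), 10 mm thick, nearly level, 12 mm in front of the foot; its middle is 38 mm in front of the shell wall, 123 mm from the bin's axis. x = towards the bin, level at rest; z = up (both tip 0.22 rad as it goes down).
- round_bin_pedal (a joint): The round bin's pedal, rad: 0 = up at rest, 0.22 = right down on its stop. Pivot inside the foot, 118 mm behind the tread's middle, 36 mm above the table. Joined to the lid: lid angle = 5.7 x pedal angle. A spring and the lid's weight push it up: 4 to 12 N at the tread, most when the lid leaves the rim. No damper: let go and the lid slams at once.
- round_bin_lid (a joint): The round bin's lid, rad: 0 = shut on the rim, about 1.26 = fully open (72 degrees). Hinged along the back of the rim, away from the pedal, it swings up and back; its front edge starts above the bin's front and never comes forward of it.
- square_bin: The rectangular step bin, fixed to the table, not to be used: the same steel, black plastic and pedal, but 190 mm deep (x) by 170 mm wide (y), 250 mm high with its flat lid shut. Origin: centre of its underside; x = from the pedal side to the hinge side, z = up. The two bins may stand either way round, left or right.
- square_bin_tread (a point): Middle of the top of the rectangular bin's pedal tread, 56 mm above the table at rest, 29 mm pressed right down. Black ribbed plate 64 mm wide (y), 42 mm deep (x), 10 mm thick, nearly level, 12 mm in front of the foot; its middle is 37 mm in front of the shell wall, 132 mm from the bin's axis. x = towards the bin, level at rest; z = up (both tip 0.22 rad as it goes down).
- square_bin_pedal (a joint): The rectangular bin's pedal, rad: 0 = up at rest, 0.22 = right down on its stop. Pivot inside the foot, 118 mm behind the tread's middle, 36 mm above the table. Joined to the lid: lid angle = 5.7 x pedal angle. A spring and the lid's weight push it up: 4 to 12 N at the tread, most when the lid leaves the rim. No damper: let go and the lid slams at once.
- square_bin_lid (a joint): The rectangular bin's lid, rad: 0 = shut on the rim, about 1.26 = fully open (72 degrees). Hinged along the back of the rim, away from the pedal, it swings up and back; its front edge starts above the bin's front and never comes forward of it.
- clay_pot: Bystander: clay plant pot, 86 mm across the rim, 75 mm high, standing. Origin: centre of its underside, z = up.
- small_pot: Bystander: black plastic plant pot, 64 mm across, 62 mm high, standing between the bins' pedals. Origin: centre of its underside, z = up.
- seed_jar: Bystander: brown glass seed jar with an aluminium cap, 60 mm across, 85 mm high, standing between the bins. Origin: centre of its underside, z = up.
- cell_strip: Bystander: black plastic six-cell seedling tray, 55 x 155 x 50 mm. Origin: centre of its underside, z = up.
- spray_bottle: Bystander: white spray bottle with a black trigger head, 72 mm across, 193 mm high, standing. Origin: centre of its underside, z = up.
- scoop: Bystander: aluminium hand scoop with a red handle, 255 mm long, 46 mm high, lying. Origin: on the table at the bowl's closed end; x = from handle to mouth, z = up.
- saucer: Bystander: clay pot saucer, 112 mm across, 18 mm high. Origin: centre of its underside, z = up.

How it is judged:
By the outcome, as a careful person would: the job done as asked, in the order asked, and still so for the second after the job is handed in, with the robot touching nothing.
It also fails if it takes over 42 s, if anything falls off the work surface, if the arm or the gripper's body presses on something with over 40 N, if the wrist force passes 120 N, or if a joint passes its speed limit or range.

## Working session

There is one attempt and no reset: what is moved stays moved. The work goes in short steps, Python scripts to look and compute and a tool call to move; the robot and the scene stay as the last step left them, time stands still between calls to the robot, and variables do not carry over. Pictures are saved under pics/ and viewed, at most 10 in all, crops included, and the job is handed in when it is done.

Besides the shell and the picture viewer there is one more tool, called after "Call:" as name([rows], argument=value, ...), one row to a line, values as JSON. jog_arm: Moves the arm, as the interface text tells. Its arguments: {"type":"object","properties":{"rows":{"type":"array","items":{"type":"object","properties":{"fingers":{"type":"number"},"x":{"type":"number"},"y":{"type":"number"},"z":{"type":"number"},"ax":{"type":"number"},"ay":{"type":"number"},"az":{"type":"number"}}}},"force":{"type":"number"}},"required":["rows"]}

```bash
mkdir -p pics; cat > h.py <<'E'
import numpy as np,cv2
from station import bot
def cam(n):
    c=bot.read_camera(n); c['f']=210/np.tan(np.radians(c['vertical_fov'])/2); return c
def ray(c,u,v):
    T=np.array(c['world_from_camera']); d=T[:3,:3]@np.array([(u-c['cx'])/c['f'],(v-c['cy'])/c['f'],1]); return T[:3,3],d/np.linalg.norm(d)
def onz(c,u,v,z):
    o,d=ray(c,u,v); return o+d*(z-o[2])/d[2]
def proj(c,p):
    T=np.array(c['world_from_camera']); q=T[:3,:3].T@(np.array(p)-T[:3,3]); return c['cx']+c['f']*q[0]/q[2],c['cy']+c['f']*q[1]/q[2]
def tri(c1,p1,c2,p2):
    o1,d1=ray(c1,*p1);o2,d2=ray(c2,*p2)
    s=np.linalg.lstsq(np.c_[d1,-d2],o2-o1,rcond=None)[0]
    a,b=o1+s[0]*d1,o2+s[1]*d2; return (a+b)/2,np.linalg.norm(a-b)
E
python3 - <<'E'
from h import *
import pickle
o=bot.get_obs();print(o['t'],o['eef_pos'],o['tool_rot'],o['contact_force'])
for n in ['scene','top']:
    c=cam(n);cv2.imwrite(f'pics/{n}0.png',cv2.resize(c['pixels'][:,:,::-1],(784,588)));pickle.dump(c,open(n+'0.pkl','wb'))
    print(n,c['f'],c['cx'],c['cy'],np.round(c['world_from_camera'],3).tolist())
E
```

```text
0.0 [ 0.29138902 -0.60820129  0.2302969 ] [-8.95850393e-04  9.75148829e-01  2.21548825e-01 -2.76575115e-04] [-1.38600698  0.40125028 -0.09340311]
scene 476.0508710808652 277.41832351097156 205.86709281699862 [[0.987, -0.155, 0.049, 0.487], [-0.162, -0.937, 0.31, -0.526], [-0.002, -0.314, -0.949, 1.698], [0.0, 0.0, 0.0, 1.0]]
top 378.92956688294726 278.0323044400719 211.9096600976968 [[0.032, -0.978, 0.206, 0.366], [-0.999, -0.03, 0.013, 0.002], [-0.007, -0.206, -0.978, 1.127], [0.0, 0.0, 0.0, 1.0]]
```

View pics/scene0.png

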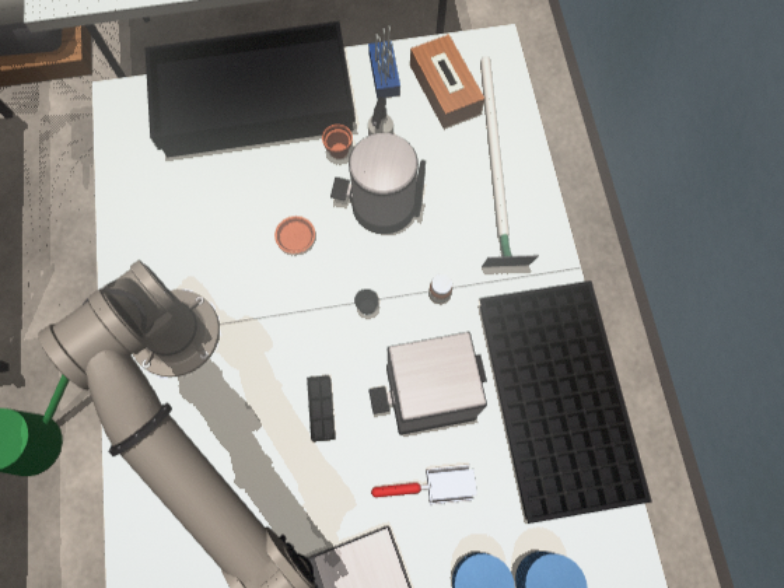

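View pics/top0.png

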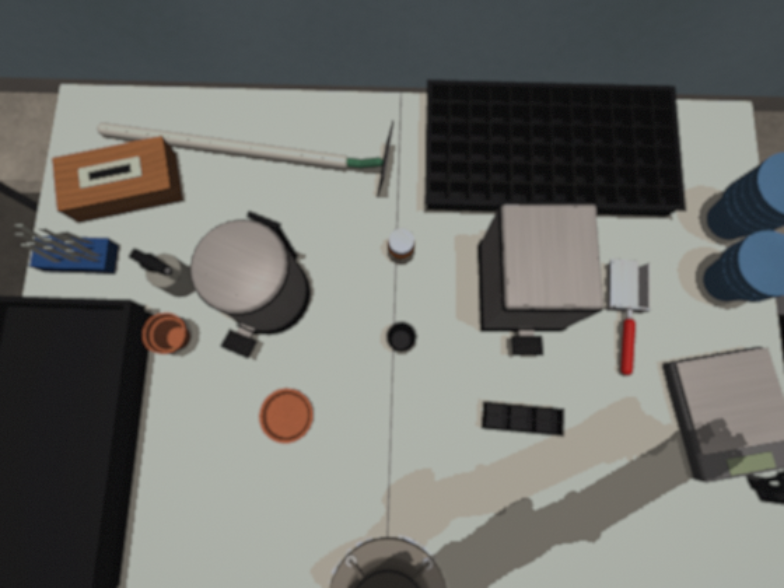

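Both views show the round bin on the left (+y). Its pedal is at about (340,189) in scene and (240,343) in top, both at 1.4x display scale. The clay pot stands left of the pedal and the saucer in front of it. The rectangular bin is on the right. I'll segment the tread in both views.

```bash
python3 - <<'E'
from h import *
import pickle
C={n:pickle.load(open(n+'0.pkl','rb')) for n in ['scene','top']}
seed={'scene':(340/1.4,189/1.4),'top':(240/1.4,343/1.4)}
P={};B={}
for n,c in C.items():
    g=c['pixels'].max(2); u,v=map(int,seed[n])
    sub=g[v-22:v+22,u-22:u+22]
    for th in (40,60,80,100):
        m=(sub<th).astype(np.uint8)
        k,l,s,ce=cv2.connectedComponentsWithStats(m,connectivity=4)
        i=l[22,22]
        if i: 
            r=cv2.minAreaRect(np.argwhere(l==i)[:,::-1].astype(np.float32)+[[u-22,v-22]].__class__([[0,0]]) if 0 else np.argwhere(l==i)[:,::-1].astype(np.float32)); print(n,th,s[i],np.round(ce[i]+[u-22,v-22],1),np.round(cv2.boxPoints(r)+[u-22,v-22],1).tolist())
    z=cv2.resize(c['pixels'][v-30:v+30,u-40:u+40,::-1],(800,600),interpolation=cv2.INTER_NEAREST) 
    B[n]=z[::,:,:]
    print(n,'crop origin',u-40,v-30)
cv2.imwrite('pics/crops.png',cv2.resize(np.hstack([B['scene'],B['top']]),(800,300),interpolation=cv2.INTER_AREA))
E
```

```text
scene 100 [ 16  14  13  16 152] [242.2 134.6] [[235.6, 140.4], [239.2, 126.3], [249.3, 128.8], [245.8, 142.9]]
scene crop origin 202 105
top 40 [ 11  14  22  17 220] [170.6 245.2] [[159.2, 247.2], [163.2, 236.3], [181.7, 243.2], [177.6, 254.1]]
top 60 [ 10  14  24  18 254] [170.7 245.2] [[158.3, 246.6], [163.3, 234.9], [182.8, 243.2], [177.8, 254.9]]
top 80 [ 10  13  25  19 285] [170.8 245.1] [[158.1, 247.2], [163.3, 234.3], [183.6, 242.4], [178.4, 255.4]]
top 100 [  9   0  35  33 686] [176.  236.8] [[158.0, 223.0], [192.0, 223.0], [192.0, 255.0], [158.0, 255.0]]
top crop origin 131 215
```

View pics/crops.png

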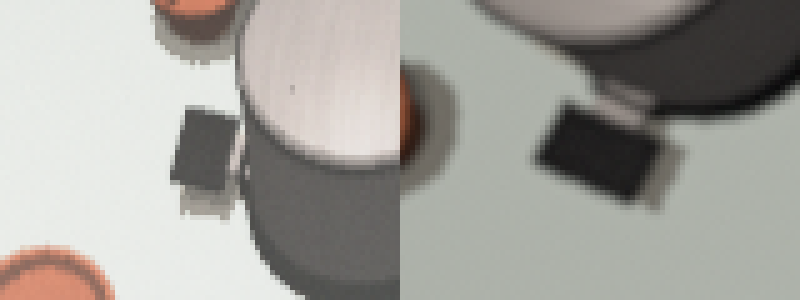

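The crops show the tread as a dark quadrilateral. Its centre is at about (242.5,134.6) in the scene view and (170.7,245.2) in the top view, clear of the clay pot and saucer.

```bash
python3 - <<'E'
from h import *
import pickle
C={n:pickle.load(open(n+'0.pkl','rb')) for n in ['scene','top']}
s,t=C['scene'],C['top']
print('tread',tri(s,(242.3,134.6),t,(170.7,245.2)))
ct=[onz(t,*p,.055)[:2] for p in [(158.3,246.6),(163.3,234.9),(182.8,243.2),(177.8,254.9)]]
cs=[onz(s,*p,.055)[:2] for p in [(235.6,140.4),(239.2,126.3),(249.3,128.8),(245.8,142.9)]]
for n,c in (('t',ct),('s',cs)):
    c=np.array(c);print(n,c.mean(0).round(4),[ (np.linalg.norm(c[i]-c[i-1]).round(3),np.degrees(np.arctan2(*(c[i]-c[i-1])[::-1])).round(1)) for i in range(4)])
# lid: bright-ish region; lid ellipse centres
for n,c,(u,v) in (('s',s,(384/1.4,165/1.4)),('t',t,(240/1.4,265/1.4))):
    hsv=cv2.cvtColor(c['pixels'],cv2.COLOR_RGB2GRAY); print(n,'lid centre guess at z .24',onz(c,u,v,.24).round(3))
print('saucer',onz(s,295/1.4,235/1.4,.015),'clay',onz(s,338/1.4,138/1.4,.075),onz(t,165/1.4,333/1.4,.075),'smallpot',onz(s,366/1.4,300/1.4,.06))
print('spray',onz(t,165/1.4,270/1.4,.1))
from scipy.spatial.transform import Rotation as R
o=bot.get_obs();q=o['tool_rot'];print(R.from_quat(np.r_[q[1:],q[0]]).as_matrix().round(3))
E
```

```text
tread (array([0.48577749, 0.32004351, 0.04901768]), np.float64(0.0011638087388404165))
t [0.4865 0.3191] [(np.float64(0.062), np.float64(69.3)), (np.float64(0.036), np.float64(-18.1)), (np.float64(0.062), np.float64(-110.9)), (np.float64(0.035), np.float64(161.3))]
s [0.486  0.3167] [(np.float64(0.04), np.float64(155.6)), (np.float64(0.061), np.float64(69.2)), (np.float64(0.041), np.float64(-24.7)), (np.float64(0.061), np.float64(-110.9))]
s lid centre guess at z .24 [0.603 0.267 0.24 ]
t lid centre guess at z .24 [0.601 0.274 0.24 ]
saucer [0.34631251 0.2171628  0.015     ] clay [0.50353927 0.46049692 0.075     ] [0.49936783 0.46294949 0.075     ] smallpot [ 0.50902282 -0.01248009  0.06      ]
spray [0.62304716 0.46719795 0.1       ]
[[ 0.902  0.432 -0.001]
 [ 0.432 -0.902  0.001]
 [-0.    -0.002 -1.   ]]
```

Call:
jog_arm([
  {"z":-30,"fingers":0},
  {"z":-50,"fingers":0},
  {"z":-20,"x":20,"y":-13,"fingers":0},
  {"x":38,"y":-25,"fingers":0},
  {"x":38,"y":-25,"fingers":0},
  {"x":38,"y":-25,"fingers":0},
  {"x":38,"y":-25,"fingers":0},
  {"x":38,"y":-25,"fingers":0},
])

```text
invalid input
```

Call:
jog_arm([
  {"x":38,"y":-25},
  {"x":38,"y":-25},
  {"x":15,"y":-43},
  {"x":15,"y":-43},
  {"x":15,"y":-43},
  {"x":15,"y":-43},
  {"x":15,"y":-43},
  {"x":15,"y":-43},
])

```text
invalid input
```

Call:
jog_arm([
  {"fingers":0,"x":0,"y":0,"z":-30,"ax":0,"ay":0,"az":0},
  {"fingers":0,"x":0,"y":0,"z":-50,"ax":0,"ay":0,"az":0},
  {"fingers":0,"x":20,"y":-13,"z":-20,"ax":0,"ay":0,"az":0},
  {"fingers":0,"x":38,"y":-25,"z":0,"ax":0,"ay":0,"az":0},
  {"fingers":0,"x":38,"y":-25,"z":0,"ax":0,"ay":0,"az":0},
  {"fingers":0,"x":38,"y":-25,"z":0,"ax":0,"ay":0,"az":0},
  {"fingers":0,"x":38,"y":-25,"z":0,"ax":0,"ay":0,"az":0},
  {"fingers":0,"x":38,"y":-25,"z":0,"ax":0,"ay":0,"az":0},
])

```text
t: 0.9
eef_pos: [0.4219, -0.3917, 0.331]
tool_rot: [-0.0, 0.975, 0.221, -0.0]
contact_force: [-0.1, 0.5, -0.5]
gripper_width: 0.0
grasp_force: 0.0
```

Call:
jog_arm([
  {"fingers":0,"x":38,"y":-25,"z":0,"ax":0,"ay":0,"az":0},
  {"fingers":0,"x":38,"y":-25,"z":0,"ax":0,"ay":0,"az":0},
  {"fingers":0,"x":15,"y":-43,"z":0,"ax":0,"ay":0,"az":0},
  {"fingers":0,"x":15,"y":-43,"z":0,"ax":0,"ay":0,"az":0},
  {"fingers":0,"x":15,"y":-43,"z":0,"ax":0,"ay":0,"az":0},
  {"fingers":0,"x":15,"y":-43,"z":0,"ax":0,"ay":0,"az":0},
  {"fingers":0,"x":15,"y":-43,"z":0,"ax":0,"ay":0,"az":0},
  {"fingers":0,"x":15,"y":-43,"z":0,"ax":0,"ay":0,"az":0},
])

```text
t: 1.7
eef_pos: [0.4372, -0.0424, 0.3311]
tool_rot: [0.0, 0.975, 0.221, -0.0]
contact_force: [1.3, 0.9, -0.1]
gripper_width: 0.001
grasp_force: 0.0
```

Call:
jog_arm([
  {"fingers":0,"x":15,"y":-43,"z":0,"ax":0,"ay":0,"az":0},
  {"fingers":0,"x":15,"y":-43,"z":0,"ax":0,"ay":0,"az":0},
  {"fingers":0,"x":15,"y":-43,"z":0,"ax":0,"ay":0,"az":0},
  {"fingers":0,"x":15,"y":-43,"z":0,"ax":0,"ay":0,"az":0},
  {"fingers":0,"x":15,"y":-43,"z":0,"ax":0,"ay":0,"az":0},
  {"fingers":0,"x":15,"y":-43,"z":0,"ax":0,"ay":0,"az":0},
  {"fingers":0,"x":0,"y":0,"z":0,"ax":0,"ay":0,"az":-8},
  {"fingers":0,"x":0,"y":0,"z":0,"ax":0,"ay":0,"az":-8},
])

```text
t: 2.5
eef_pos: [0.4069, 0.2291, 0.331]
tool_rot: [-0.0, 0.933, 0.359, -0.0]
contact_force: [0.2, -0.6, 0.1]
gripper_width: -0.003
grasp_force: 0.0
```

Call:
jog_arm([
  {"fingers":0,"x":0,"y":0,"z":0,"ax":0,"ay":0,"az":-8.4},
  {"fingers":0,"x":0,"y":0,"z":0,"ax":0,"ay":0,"az":-8.4},
  {"fingers":0,"x":0,"y":0,"z":0,"ax":0,"ay":0,"az":-8.4},
  {"fingers":0,"x":0,"y":0,"z":0,"ax":0,"ay":0,"az":-8.4},
  {"fingers":0,"x":0,"y":0,"z":0,"ax":0,"ay":0,"az":-8.4},
  {"fingers":0,"x":0,"y":0,"z":0,"ax":0,"ay":0,"az":-8.4},
  {"fingers":0,"x":0,"y":0,"z":0,"ax":0,"ay":0,"az":-8.4},
  {"fingers":0,"x":0,"y":0,"z":0,"ax":0,"ay":0,"az":-8.4},
])

```text
t: 3.3
eef_pos: [0.4075, 0.2273, 0.331]
tool_rot: [-0.0, 0.58, 0.815, -0.0]
contact_force: [-0.0, 0.2, 0.5]
gripper_width: 0.0
grasp_force: 0.0
```

Call:
jog_arm([
  {"fingers":0,"x":0,"y":0,"z":0,"ax":0,"ay":0,"az":-8.3},
  {"fingers":0,"x":0,"y":0,"z":0,"ax":0,"ay":0,"az":-8.3},
  {"fingers":0,"x":0,"y":0,"z":0,"ax":0,"ay":0,"az":-8.3},
  {"fingers":0,"x":0,"y":0,"z":0,"ax":0,"ay":0,"az":-8.3},
  {"fingers":0,"x":0,"y":0,"z":0,"ax":0,"ay":0,"az":-8.3},
  {"fingers":0,"x":0,"y":0,"z":0,"ax":0,"ay":0,"az":-8.3},
  {"fingers":0,"x":0,"y":0,"z":0,"ax":0,"ay":-7,"az":0},
  {"fingers":0,"x":0,"y":0,"z":0,"ax":0,"ay":-7,"az":0},
])

```text
t: 4.1
eef_pos: [0.4086, 0.2271, 0.3313]
tool_rot: [0.122, 0.185, 0.975, -0.023]
contact_force: [0.5, 0.1, -1.2]
gripper_width: -0.004
grasp_force: 0.0
```

```bash
cat > st.py <<'E'
from h import *
from scipy.spatial.transform import Rotation as R
import sys
o=bot.get_obs();q=o['tool_rot'];M=R.from_quat(np.r_[q[1:],q[0]]).as_matrix();p=np.array(o['eef_pos'])
print(o['t'],p.round(4),np.round(o['q'],2),np.round(o['contact_force'],1));print(M.round(3))
T=np.array(eval(sys.argv[1])); print('to target tool mm',(M.T@(T-p)*1000).round(1))
a=np.radians(-20.7);b=np.array([np.cos(a),np.sin(a),0]);d=p-[.486,.318,.055];print('bin frame mm',1000*d@b,1000*d@np.array([-b[1],b[0],0]),1000*d[2])
E
python3 st.py "[.480,.320,.095]"
```

```text
4.1 [0.4086 0.2271 0.3313] [ 0.08  0.01 -0.86  1.96  0.26  1.09  0.3 ] [ 0.5  0.1 -1.2]
[[-0.902  0.366  0.229]
 [ 0.355  0.931 -0.089]
 [-0.245  0.001 -0.969]]
to target tool mm [ 26.5 112.4 237.1]
bin frame mm -40.299275160498446 -112.40165030699164 276.2919240909986
```

Call:
jog_arm([
  {"fingers":0,"x":0,"y":0,"z":0,"ax":0,"ay":-7,"az":0},
  {"fingers":0,"x":0,"y":0,"z":0,"ax":0,"ay":-7,"az":0},
  {"fingers":0,"x":12,"y":19,"z":37,"ax":0,"ay":0,"az":0},
  {"fingers":0,"x":12,"y":19,"z":37,"ax":0,"ay":0,"az":0},
  {"fingers":0,"x":12,"y":19,"z":37,"ax":0,"ay":0,"az":0},
  {"fingers":0,"x":12,"y":19,"z":37,"ax":0,"ay":0,"az":0},
  {"fingers":0,"x":12,"y":19,"z":37,"ax":0,"ay":0,"az":0},
  {"fingers":0,"x":12,"y":17,"z":37,"ax":0,"ay":0,"az":0},
])

```text
t: 4.9
eef_pos: [0.4867, 0.3175, 0.0992]
tool_rot: [0.237, 0.18, 0.954, -0.045]
contact_force: [0.7, 0.4, 0.6]
gripper_width: 0.002
grasp_force: 0.0
```

```bash
python3 st.py "[.486,.318,.065]"; python3 - <<'E'
from h import *
a=cam('scene');b=cam('wrist');c=cam('top')
u,v=242,135
z=cv2.resize(a['pixels'][v-50:v+50,u-60:u+70],(400,308),interpolation=cv2.INTER_CUBIC)
u,v=171,245
y=cv2.resize(c['pixels'][v-50:v+50,u-60:u+70],(400,308),interpolation=cv2.INTER_CUBIC)
w=cv2.resize(b['pixels'],(388,291)); w=np.hstack([w,np.zeros((291,412,3),np.uint8)])
cv2.imwrite('pics/pre.png',np.vstack([np.hstack([z,y]),w])[:600,:,::-1])
E
```

```text
4.9 [0.4867 0.3175 0.0992] [-0.31  0.58 -0.81  2.04  1.17  1.   -0.66] [0.7 0.4 0.6]
[[-0.822  0.365  0.437]
 [ 0.322  0.931 -0.172]
 [-0.469 -0.001 -0.883]]
to target tool mm [16.8  0.2 29.8]
bin frame mm 0.8520615416802407 -0.17911667729404523 44.234838734287806
```

View pics/pre.png

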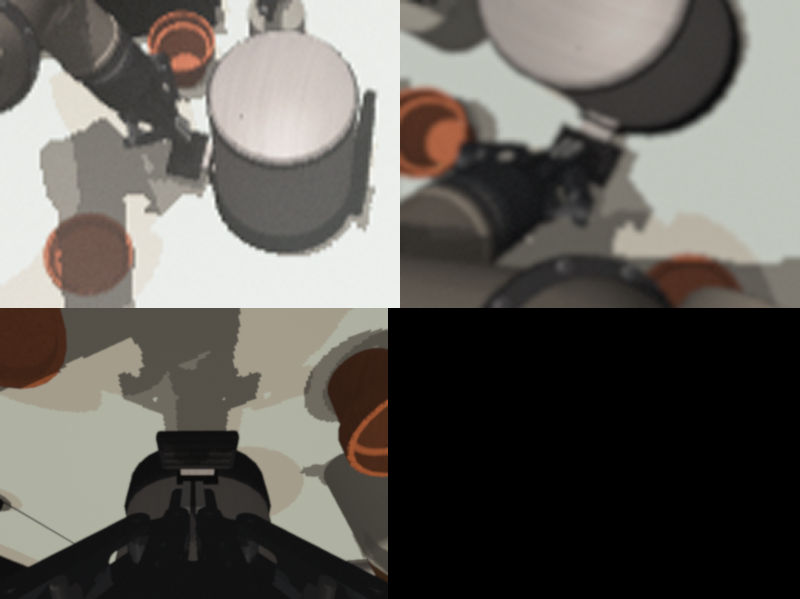

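The wrist view shows the closed fingertips centred sideways on the tread, at about (197,450). The hand leans away from the bin and clears the lid. Next I press straight down.

Call:
jog_arm([
  {"fingers":0,"x":4,"y":0,"z":7.5,"ax":0,"ay":0,"az":0},
  {"fingers":0,"x":4,"y":0,"z":7.5,"ax":0,"ay":0,"az":0},
  {"fingers":0,"x":4,"y":0,"z":7.5,"ax":0,"ay":0,"az":0},
  {"fingers":0,"x":4,"y":0,"z":7.5,"ax":0,"ay":0,"az":0},
  {"fingers":0,"x":1,"y":0,"z":2,"ax":0,"ay":0,"az":0},
  {"fingers":0,"x":1,"y":0,"z":2,"ax":0,"ay":0,"az":0},
  {"fingers":0,"x":1,"y":0,"z":2,"ax":0,"ay":0,"az":0},
  {"fingers":0,"x":1,"y":0,"z":2,"ax":0,"ay":0,"az":0},
])

```text
t: 5.85
eef_pos: [0.4869, 0.3172, 0.059]
tool_rot: [0.238, 0.18, 0.953, -0.045]
contact_force: [-4.0, -1.3, 7.9]
gripper_width: 0.002
grasp_force: 4.0
```

Call:
jog_arm([
  {"fingers":0,"x":1.2,"y":0,"z":2.2,"ax":0,"ay":0,"az":0},
  {"fingers":0,"x":1.2,"y":0,"z":2.2,"ax":0,"ay":0,"az":0},
  {"fingers":0,"x":1.2,"y":0,"z":2.2,"ax":0,"ay":0,"az":0},
  {"fingers":0,"x":1.2,"y":0,"z":2.2,"ax":0,"ay":0,"az":0},
  {"fingers":0,"x":1.2,"y":0,"z":2.2,"ax":0,"ay":0,"az":0},
  {"fingers":0,"x":1.2,"y":0,"z":2.2,"ax":0,"ay":0,"az":0},
  {"fingers":0,"x":1.2,"y":0,"z":2.2,"ax":0,"ay":0,"az":0},
  {"fingers":0,"x":1.2,"y":0,"z":2.2,"ax":0,"ay":0,"az":0},
])

```text
t: 6.65
eef_pos: [0.4856, 0.3177, 0.0388]
tool_rot: [0.238, 0.18, 0.954, -0.045]
contact_force: [-4.5, -0.6, 5.1]
gripper_width: -0.001
grasp_force: 2.6
```

Call:
jog_arm([
  {"fingers":0,"x":0.9,"y":0,"z":1.8,"ax":0,"ay":0,"az":0},
  {"fingers":0,"x":0.9,"y":0,"z":1.8,"ax":0,"ay":0,"az":0},
  {"fingers":0,"x":0.9,"y":0,"z":1.8,"ax":0,"ay":0,"az":0},
  {"fingers":0,"x":0.5,"y":0,"z":1,"ax":0,"ay":0,"az":0},
  {"fingers":0,"x":0,"y":0,"z":0,"ax":0,"ay":0,"az":0},
  {"fingers":0,"x":0,"y":0,"z":0,"ax":0,"ay":0,"az":0},
  {"fingers":0,"x":0,"y":0,"z":0,"ax":0,"ay":0,"az":0},
  {"fingers":0,"x":0,"y":0,"z":0,"ax":0,"ay":0,"az":0},
])

```text
t: 7.45
eef_pos: [0.4865, 0.3174, 0.0317]
tool_rot: [0.238, 0.18, 0.953, -0.045]
contact_force: [-4.3, 0.8, 7.3]
gripper_width: 0.003
grasp_force: 3.8
```

Call:
jog_arm([
  {"fingers":0,"x":0.5,"y":0,"z":1,"ax":0,"ay":0,"az":0},
  {"fingers":0,"x":0.5,"y":0,"z":1,"ax":0,"ay":0,"az":0},
  {"fingers":0,"x":0.5,"y":0,"z":1,"ax":0,"ay":0,"az":0},
  {"fingers":0,"x":0.5,"y":0,"z":1,"ax":0,"ay":0,"az":0},
  {"fingers":0,"x":0,"y":0,"z":0,"ax":0,"ay":0,"az":0},
  {"fingers":0,"x":0,"y":0,"z":0,"ax":0,"ay":0,"az":0},
  {"fingers":0,"x":0,"y":0,"z":0,"ax":0,"ay":0,"az":0},
  {"fingers":0,"x":0,"y":0,"z":0,"ax":0,"ay":0,"az":0},
])

```text
t: 8.25
eef_pos: [0.4868, 0.3177, 0.0309]
tool_rot: [0.241, 0.18, 0.953, -0.045]
contact_force: [-18.2, -5.7, 40.6]
gripper_width: 0.001
grasp_force: 20.9
```

```bash
python3 st.py "[.486,.318,.065]"; python3 - <<'E'
from h import *
a=cam('scene');b=cam('wrist')
u,v=262,125
z=cv2.resize(a['pixels'][v-60:v+60,u-70:u+70],(400,343),interpolation=cv2.INTER_CUBIC)
w=cv2.resize(b['pixels'],(400,300)); w=np.vstack([w,np.zeros((43,400,3),np.uint8)])
cv2.imwrite('pics/down.png',np.hstack([z,w])[:,:,::-1])
E
```

```text
8.25 [0.4868 0.3177 0.0309] [-0.36  0.7  -0.75  2.07  1.33  0.97 -0.82] [-18.2  -5.7  40.6]
[[-0.819  0.364  0.443]
 [ 0.321  0.931 -0.172]
 [-0.475  0.001 -0.88 ]]
to target tool mm [-15.5  -0.  -30.4]
bin frame mm 0.7974789473485034 0.033723902667573746 -24.104863073353616
```

View pics/down.png

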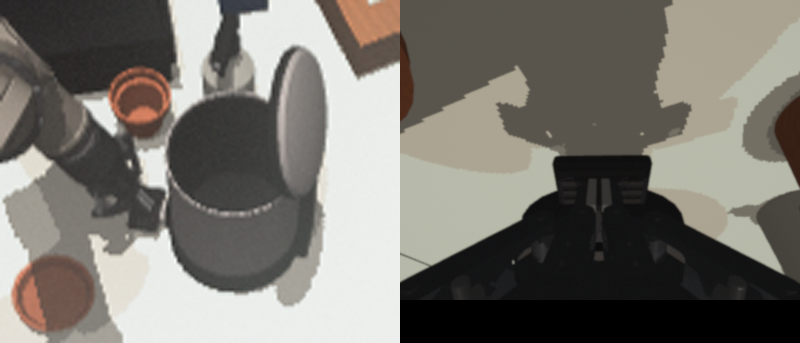

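The lid stands fully open and the pedal is hard on its stop at about 40 N. I'll ease the load slightly and hold.

Call:
jog_arm([
  {"fingers":0,"x":-0.3,"y":0,"z":-0.6,"ax":0,"ay":0,"az":0},
  {"fingers":0,"x":-0.3,"y":0,"z":-0.6,"ax":0,"ay":0,"az":0},
  {"fingers":0,"x":0,"y":0,"z":0,"ax":0,"ay":0,"az":0},
  {"fingers":0,"x":0,"y":0,"z":0,"ax":0,"ay":0,"az":0},
  {"fingers":0,"x":0,"y":0,"z":0,"ax":0,"ay":0,"az":0},
  {"fingers":0,"x":0,"y":0,"z":0,"ax":0,"ay":0,"az":0},
  {"fingers":0,"x":0,"y":0,"z":0,"ax":0,"ay":0,"az":0},
  {"fingers":0,"x":0,"y":0,"z":0,"ax":0,"ay":0,"az":0},
])

```text
t: 9.15
eef_pos: [0.4867, 0.3176, 0.0311]
tool_rot: [0.24, 0.18, 0.953, -0.045]
contact_force: [-13.5, -4.1, 30.4]
gripper_width: -0.0
grasp_force: 15.6
```

Call:
jog_arm([
  {"fingers":0,"x":0,"y":0,"z":0,"ax":0,"ay":0,"az":0},
  {"fingers":0,"x":0,"y":0,"z":0,"ax":0,"ay":0,"az":0},
  {"fingers":0,"x":0,"y":0,"z":0,"ax":0,"ay":0,"az":0},
  {"fingers":0,"x":0,"y":0,"z":0,"ax":0,"ay":0,"az":0},
  {"fingers":0,"x":0,"y":0,"z":0,"ax":0,"ay":0,"az":0},
  {"fingers":0,"x":0,"y":0,"z":0,"ax":0,"ay":0,"az":0},
  {"fingers":0,"x":0,"y":0,"z":0,"ax":0,"ay":0,"az":0},
  {"fingers":0,"x":0,"y":0,"z":0,"ax":0,"ay":0,"az":0},
])

```text
t: 9.95
eef_pos: [0.4867, 0.3177, 0.0311]
tool_rot: [0.24, 0.18, 0.953, -0.045]
contact_force: [-14.5, -4.7, 29.7]
gripper_width: -0.0
grasp_force: 15.6
```

Call:
jog_arm([
  {"fingers":0,"x":0,"y":0,"z":0,"ax":0,"ay":0,"az":0},
  {"fingers":0,"x":0,"y":0,"z":0,"ax":0,"ay":0,"az":0},
  {"fingers":0,"x":0,"y":0,"z":0,"ax":0,"ay":0,"az":0},
  {"fingers":0,"x":0,"y":0,"z":0,"ax":0,"ay":0,"az":0},
  {"fingers":0,"x":0,"y":0,"z":0,"ax":0,"ay":0,"az":0},
  {"fingers":0,"x":0,"y":0,"z":0,"ax":0,"ay":0,"az":0},
  {"fingers":0,"x":0,"y":0,"z":0,"ax":0,"ay":0,"az":0},
  {"fingers":0,"x":0,"y":0,"z":0,"ax":0,"ay":0,"az":0},
])

```text
t: 10.75
eef_pos: [0.4867, 0.3177, 0.0311]
tool_rot: [0.24, 0.18, 0.953, -0.045]
contact_force: [-13.3, -4.3, 29.7]
gripper_width: 0.001
grasp_force: 15.6
```

Call:
jog_arm([
  {"fingers":0,"x":0,"y":0,"z":0,"ax":0,"ay":0,"az":0},
  {"fingers":0,"x":0,"y":0,"z":0,"ax":0,"ay":0,"az":0},
  {"fingers":0,"x":0,"y":0,"z":0,"ax":0,"ay":0,"az":0},
  {"fingers":0,"x":0,"y":0,"z":0,"ax":0,"ay":0,"az":0},
  {"fingers":0,"x":0,"y":0,"z":0,"ax":0,"ay":0,"az":0},
  {"fingers":0,"x":0,"y":0,"z":0,"ax":0,"ay":0,"az":0},
  {"fingers":0,"x":0,"y":0,"z":0,"ax":0,"ay":0,"az":0},
  {"fingers":0,"x":0,"y":0,"z":0,"ax":0,"ay":0,"az":0},
])

```text
t: 11.55
eef_pos: [0.4868, 0.3177, 0.0311]
tool_rot: [0.24, 0.18, 0.953, -0.045]
contact_force: [-14.1, -4.4, 29.2]
gripper_width: -0.001
grasp_force: 15.6
```

Call:
jog_arm([
  {"fingers":0,"x":-1,"y":0,"z":-2,"ax":0,"ay":0,"az":0},
  {"fingers":0,"x":-0.5,"y":0,"z":-1,"ax":0,"ay":0,"az":0},
  {"fingers":0,"x":-0.5,"y":0,"z":-1,"ax":0,"ay":0,"az":0},
  {"fingers":0,"x":-0.5,"y":0,"z":-1,"ax":0,"ay":0,"az":0},
  {"fingers":0,"x":-0.5,"y":0,"z":-1,"ax":0,"ay":0,"az":0},
  {"fingers":0,"x":-0.5,"y":0,"z":-1,"ax":0,"ay":0,"az":0},
  {"fingers":0,"x":-0.5,"y":0,"z":-1,"ax":0,"ay":0,"az":0},
  {"fingers":0,"x":-0.5,"y":0,"z":-1,"ax":0,"ay":0,"az":0},
])

```text
t: 12.35
eef_pos: [0.4867, 0.3172, 0.0385]
tool_rot: [0.238, 0.18, 0.953, -0.045]
contact_force: [-1.9, 1.4, 4.2]
gripper_width: 0.001
grasp_force: 2.1
```

Call:
jog_arm([
  {"fingers":0,"x":-0.5,"y":0,"z":-1,"ax":0,"ay":0,"az":0},
  {"fingers":0,"x":-0.5,"y":0,"z":-1,"ax":0,"ay":0,"az":0},
  {"fingers":0,"x":-0.5,"y":0,"z":-1,"ax":0,"ay":0,"az":0},
  {"fingers":0,"x":-0.5,"y":0,"z":-1,"ax":0,"ay":0,"az":0},
  {"fingers":0,"x":-0.5,"y":0,"z":-1,"ax":0,"ay":0,"az":0},
  {"fingers":0,"x":-0.5,"y":0,"z":-1,"ax":0,"ay":0,"az":0},
  {"fingers":0,"x":-0.5,"y":0,"z":-1,"ax":0,"ay":0,"az":0},
  {"fingers":0,"x":-0.5,"y":0,"z":-1,"ax":0,"ay":0,"az":0},
])

```text
t: 13.15
eef_pos: [0.4868, 0.317, 0.0477]
tool_rot: [0.238, 0.18, 0.953, -0.045]
contact_force: [-0.3, 1.5, 5.8]
gripper_width: -0.002
grasp_force: 3.0
```

Call:
jog_arm([
  {"fingers":0,"x":-0.5,"y":0,"z":-0.9,"ax":0,"ay":0,"az":0},
  {"fingers":0,"x":-0.5,"y":0,"z":-0.9,"ax":0,"ay":0,"az":0},
  {"fingers":0,"x":-0.5,"y":0,"z":-0.9,"ax":0,"ay":0,"az":0},
  {"fingers":0,"x":-0.5,"y":0,"z":-0.9,"ax":0,"ay":0,"az":0},
  {"fingers":0,"x":-0.5,"y":0,"z":-0.9,"ax":0,"ay":0,"az":0},
  {"fingers":0,"x":-0.5,"y":0,"z":-0.9,"ax":0,"ay":0,"az":0},
  {"fingers":0,"x":-0.4,"y":0,"z":-0.8,"ax":0,"ay":0,"az":0},
  {"fingers":0,"x":-0.4,"y":0,"z":-0.8,"ax":0,"ay":0,"az":0},
])

```text
t: 13.95
eef_pos: [0.4876, 0.3168, 0.056]
tool_rot: [0.239, 0.181, 0.953, -0.045]
contact_force: [1.1, 1.2, 5.5]
gripper_width: -0.001
grasp_force: 3.5
```

Call:
jog_arm([
  {"fingers":0,"x":-0.4,"y":0,"z":-0.7,"ax":0,"ay":0,"az":0},
  {"fingers":0,"x":-0.4,"y":0,"z":-0.7,"ax":0,"ay":0,"az":0},
  {"fingers":0,"x":-0.4,"y":0,"z":-0.7,"ax":0,"ay":0,"az":0},
  {"fingers":0,"x":-0.4,"y":0,"z":-0.7,"ax":0,"ay":0,"az":0},
  {"fingers":0,"x":-0.4,"y":0,"z":-0.7,"ax":0,"ay":0,"az":0},
  {"fingers":0,"x":-0.4,"y":0,"z":-0.7,"ax":0,"ay":0,"az":0},
  {"fingers":0,"x":-0.4,"y":0,"z":-0.7,"ax":0,"ay":0,"az":0},
  {"fingers":0,"x":-0.4,"y":0,"z":-0.7,"ax":0,"ay":0,"az":0},
])

```text
t: 14.75
eef_pos: [0.486, 0.3162, 0.061]
tool_rot: [0.237, 0.18, 0.954, -0.046]
contact_force: [-0.4, 0.3, -0.2]
gripper_width: 0.001
grasp_force: 0.0
```

Call:
jog_arm([
  {"fingers":0,"x":-1,"y":0,"z":-2,"ax":0,"ay":0,"az":0},
  {"fingers":0,"x":-1,"y":0,"z":-4,"ax":0,"ay":0,"az":0},
  {"fingers":0,"x":0,"y":0,"z":-15,"ax":0,"ay":0,"az":0},
  {"fingers":0,"x":0,"y":0,"z":-25,"ax":0,"ay":0,"az":0},
  {"fingers":0,"x":0,"y":0,"z":-25,"ax":0,"ay":0,"az":0},
  {"fingers":0,"x":0,"y":0,"z":-15,"ax":0,"ay":0,"az":0},
  {"fingers":0,"x":0,"y":0,"z":0,"ax":0,"ay":0,"az":0},
  {"fingers":0,"x":0,"y":0,"z":0,"ax":0,"ay":0,"az":0},
])

```text
t: 15.55
eef_pos: [0.4507, 0.3307, 0.1385]
tool_rot: [0.238, 0.18, 0.953, -0.045]
contact_force: [0.3, 0.1, -0.1]
gripper_width: 0.006
grasp_force: 0.0
```

```bash
python3 - <<'E'
from h import *
a=cam('scene');cv2.imwrite('pics/end.png',cv2.resize(a['pixels'],(784,588))[:,:,::-1])
o=bot.get_obs();print(o['t'],np.round(o['contact_force'],1))
E
```

```text
15.6 [-0.3  0.2 -0.7]
```

View pics/end.png

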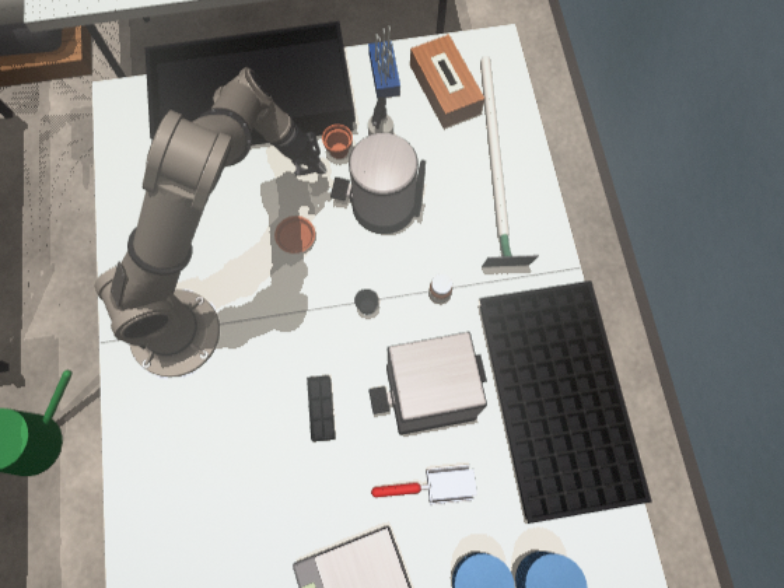

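The round lid is shut at (384,165) and its pedal is up at (340,189). The pots, tools and rectangular bin look unmoved, and the hand at (310,165) is clear of everything.

```bash
python3 -c "
from station import bot
print(bot.hand_in())"
```

```text
the job is handed in; nothing more can be done
None
```

I pressed the round bin's pedal right down, held the lid fully open for over three seconds, and eased it shut in about three. The final picture shows the lid closed, everything else where it stood and the arm clear; the job is handed in.

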